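# Select a row on the lab touch panel by running a finger along it

### The job

On the touch panel, select the middle row of the drawn plate map by swiping along it: rest a shut fingertip gently on the centre of the row's left-hand well (left as seen from the robot), slide it lightly and without hurry along the glass over the wells to the centre of the right-hand one, and stay there for a long press: the program finishes while still holding the fingertip lightly on that last well. Touch no well of the other two rows and none of the keys beside the map, and do not push the panel about or lift or disturb anything on the bench, the stylus in its groove included.

Things in the scene. Friction and masses are not known exactly. Their poses are not given: they have to be found in the camera images.
- panel: White touch panel on an aluminium desk stand, 300 mm wide (y), 225 mm up the slope, about 2.6 kg, only standing on the bench: a hard push slides it. Origin: centre under the foot, on the bench; x away from the operator (robot), y to the operator's left, z up. Its face rises at 25 degrees (0.436 rad) towards +x, from 37 mm at the near edge to 133 mm at the far edge; the rim is level with the glass.
- glass: The panel's glass, 205 (x) by 280 mm (y). Origin: centre of its face, 85 mm above the bench; z out of it, x up the slope. On its soft gasket it gives about 1 mm per 2.5 N after the first 1 N, 3 mm at most, and springs back. It shows a map of 3 rows of 4 like round wells and, right of it, 4 dark keys. It is worked with the gripper shut; it notices 0.3 N, over 20 N is rough.
- well_1: Round well drawn in the middle row of the map, 34 mm across, number 1 of 4 from the operator's left (+y) to right; pitch 45 mm along y. Origin: its centre, on the glass surface. Axes: z out of the glass, square to it; y along the row to the operator's left; x up the slope. Its touch cell is the inner 30 (x) by 26 mm (y).
- well_2: Round well drawn in the middle row of the map, 34 mm across, number 2 of 4 from the operator's left (+y) to right; pitch 45 mm along y. Origin: its centre, on the glass surface. Axes: z out of the glass, square to it; y along the row to the operator's left; x up the slope. Its touch cell is the inner 30 (x) by 26 mm (y).
- well_3: Round well drawn in the middle row of the map, 34 mm across, number 3 of 4 from the operator's left (+y) to right; pitch 45 mm along y. Origin: its centre, on the glass surface. Axes: z out of the glass, square to it; y along the row to the operator's left; x up the slope. Its touch cell is the inner 30 (x) by 26 mm (y).
- well_4: Round well drawn in the middle row of the map, 34 mm across, number 4 of 4 from the operator's left (+y) to right; pitch 45 mm along y. Origin: its centre, on the glass surface. Axes: z out of the glass, square to it; y along the row to the operator's left; x up the slope. Its touch cell is the inner 30 (x) by 26 mm (y).
- upper_row: The four wells drawn in the far (upper) row, 45 mm up the slope from the middle row; not to be touched. Origin: middle of that row, on the glass; axes as for the wells.
- lower_row: The four wells drawn in the near (lower) row, 45 mm down the slope from the middle row; not to be touched. Origin: middle of that row, on the glass; axes as for the wells.
- side_keys: Column of four drawn square keys, 28 x 30 mm each, at the operator's right on the glass, their column's centre line 55.5 mm to the right of well 4's centre; not to be touched. Origin: on the column's centre line, level with the glass centre.
- stylus: Grey stylus, 10 mm thick, 132 mm long, lying along y in the groove of the panel's foot, in front of its near edge; bystander. Origin under its middle.
- amber_bottle: Amber bottle with red cap, 58 mm across, 115 mm high, beside the panel; bystander. Origin: centre of its underside.
- buffer_bottle: Clear bottle with blue cap, 62 mm across, 125 mm high, behind the panel; bystander. Origin: centre of its underside.
- tube_rack: Green rack of small capped tubes, 70 x 110 mm, 54 mm high, beside the panel; bystander. Origin: centre of its underside.
- microplate: White 12-well plate, 86 x 128 mm, 15 mm high; bystander. Origin: centre of its underside.
- timer: White bench timer, 60 x 66 mm, 18 mm high, in front of the panel; bystander. Origin: centre of its underside.
- pipette: Grey and white hand pipette lying along the panel's front, 260 mm long, 37 mm high, long axis its x; bystander. Origin: under the middle of its grey grip.

How it is judged:
By the outcome, as a careful person would: the job done as asked, in the order asked, and still so for the second after the job is handed in, while the arm keeps its last pose, push and grip.
It also fails if it takes over 40 s, if anything falls off the work surface, if the arm or the gripper's body presses on something with over 40 N, if the wrist force passes 120 N, or if a joint passes its speed limit or range.

### The arm

A 6-joint arm with a two-finger parallel gripper is mounted at the origin on the work surface. World frame = base frame: x ahead of the robot, y to its left, z up, the work surface at z = 0. Lengths are in m, angles in rad, forces in N, time in s.
With the tool pointing down it reaches from about 0.225 to 0.875 m from the base axis. Payload 3.4 kg.
Tool frame: the origin (TCP) lies on the centre line of the jaws, within the pads' length; the fingertips stand 22 mm ahead of it and the grasp point (between the pads) lies 3 mm ahead of it; z points along the fingers, y is the line along which they close (so a half turn about z gives the same grasp; the last joint's range is limited). The gripper opens to 85 mm and grips with 20 to 120 N. Pads are 22 mm wide; open, the fingers measure 114 mm over their backs; the gripper's body (76 mm by 85 mm) begins 54 mm behind the grasp point. The pads swing forward as they close: fully open they stand 13 mm farther back than shut.
Start: joints at [1.013, 0.276, 1.505, -0, 1.361, -0.121], TCP at [0.243, 0.521, 0.253] pointing down, gripper open.
Joint ranges: [-2.89, 2.89], [-0.75, 2.08], [0.22, 2.7], [-1.18, 4.32], [0.11, 2.71], [-2.7, 2.7]. Speed limits (rad/s): [2.57, 2.57, 3.14, 3.14, 3.14, 3.14].

### API

Orientations are given as a unit quaternion [w, x, y, z].
In Python, from rig import readout, optics, ticket gives the robot as it stands. The module is installed in compiled form; this text tells all that it offers.
- The arm moves only by the shell command python3 -m handwheel [OPENING] [FORCE], which reads ROWS from standard input. ROWS is 1 to 5 rows, parted by a bar, with the numbers parted by spaces; each row has 4 numbers: dx, dy, dz in m, then a turn about the tool's z in rad; each row shifts and turns the commanded pose from where the row before left it, along the tool's axes as they then stand; what a row does not reach is not made up. A row lasts 1/12 s, in which the tool goes at most 0.0417 m and 0.125 rad, less where a joint would pass 70% of its speed; a pose out of reach is approached as far as the arm can. OPENING is the finger opening in m, set as the command begins (- or left out keeps the last). The fingers move at their own pace and stop on an object; FORCE is the grip in N (left out, the last holds). Time passes only in rows, so rows that do not move let the fingers close. It prints the time, the measured TCP pose, the force, the opening and the grip force at its end. Input that does not fit is refused with a message, and nothing moves.
- readout.get_state(): the state, without advancing time (a new reading comes with each control period).
- optics.get_image(name): name is "scene" or "top" or "wrist"; returns a dict with "img" (420x560x3 uint8, red, green, blue), "camera_matrix" (3x3 intrinsics, pixels), "T" (4x4, takes a point from camera to world coordinates); the wrist camera has in their place "hand_eye" (4x4, takes a point from camera to tool coordinates, whose origin is the TCP and whose axes are the flange's). Camera axes: x right, y down, z forward; pixel columns grow to the right and rows downward; lengths in m; the calibration is good to about 2 mm. A picture is of the moment at which its call begins: read the wrist's pose just before it. There is no depth.
- ticket.sign_off(): hands the job in; it is judged then, once.
The state is a dict: "clock": time; "qpos": joint angles; "qd": joint speeds; "effort": joint torques, N m; "position": TCP position; "ee_rot": TCP orientation; "contact_force": force on the tool from outside, world axes, zero at the start; "moment": the same for the moment, N m; "width": finger opening in m; "gripper_force": force on a finger pad.
Only numpy, scipy, OpenCV 4.12 (cv2) and the standard library are available. Lean on these libraries where they do the work, as an engineer would, in place of code of your own. Each camera call takes 0.05 s, during which the arm holds its last target. There are 200 camera calls.

## Working session

There is one attempt and no reset: what is moved stays moved. The work goes in short steps, Python scripts to look and compute and a shell command to move; the robot and the scene stay as the last step left them, time stands still between calls to the robot, and variables do not carry over. Pictures are saved under pics/ and viewed, at most 10 in all, crops included, and the job is handed in when it is done.

```bash
mkdir -p pics; python3 - <<'E'
from rig import readout, optics
import cv2,numpy as np
s=readout.get_state(); print(s)
for n in("scene","top"):
    d=optics.get_image(n); cv2.imwrite(f"pics/{n}0.png",d["img"][:,:,::-1]); np.savez(n+"0.npz",**d); print(n,d["camera_matrix"],d["T"])
d=optics.get_image("wrist");print(d["camera_matrix"],d["hand_eye"])
E
```

```text
{'clock': 0.0, 'qpos': array([ 1.01298770e+00,  2.76591199e-01,  1.50616730e+00, -2.02580191e-05,
        1.36069558e+00, -1.20972206e-01]), 'qd': array([ 0.00083914,  0.00028273, -0.00011325,  0.00142117, -0.00217166,
        0.00079563]), 'effort': array([ 2.86514542e-04, -4.16783059e+01, -2.45803910e+01, -3.17765534e-04,
        1.07578209e-02, -1.21754367e-07]), 'position': array([0.24299549, 0.52057439, 0.25242823]), 'ee_rot': array([-3.00506382e-04,  2.16683523e-01,  9.76241458e-01, -8.80919968e-04]), 'contact_force': array([-0.31845163, -0.25393676,  0.80878687]), 'moment': array([-0.01433638, -0.0165853 ,  0.0556345 ]), 'gripper_force': 0.0, 'width': 0.0855751327571294}
scene [[518.34753336   0.         282.8526506 ]
 [  0.         518.34753336 218.5336718 ]
 [  0.           0.           1.        ]] [[ 0.38123149  0.54133036 -0.74941577  1.50556257]
 [ 0.92436914 -0.23573556  0.29995073 -0.28515688]
 [-0.01429151 -0.80708747 -0.5902589   0.80400141]
 [ 0.          0.          0.          1.        ]]
top [[482.14109823   0.         276.99493819]
 [  0.         482.14109823 208.53920172]
 [  0.           0.           1.        ]] [[ 0.0257331  -0.99436238  0.1028653   0.49311155]
 [-0.99946565 -0.02766593 -0.01740736  0.10213488]
 [ 0.02015509 -0.10236239 -0.99454297  1.12680004]
 [ 0.          0.          0.          1.        ]]
[[373.71648319   0.         281.35605709]
 [  0.         373.71648319 213.34423771]
 [  0.           0.           1.        ]] [[-1.03999326e-03 -9.58868328e-01 -2.83849342e-01  7.09442089e-02]
 [ 9.99999146e-01 -7.72575193e-04 -1.05406089e-03  1.12388790e-03]
 [ 7.91410642e-04 -2.83850195e-01  9.58868312e-01 -1.20144954e-01]
 [ 0.00000000e+00  0.00000000e+00  0.00000000e+00  1.00000000e+00]]
```

View pics/top0.png

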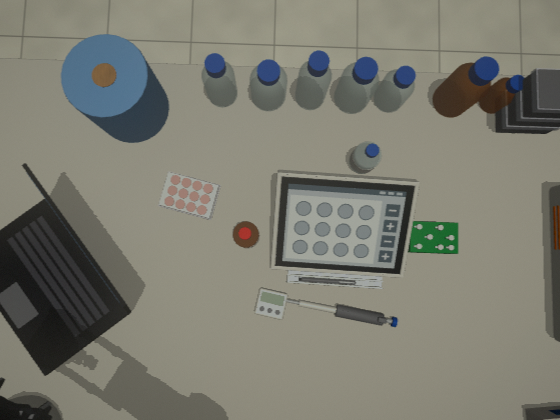

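View pics/scene0.png

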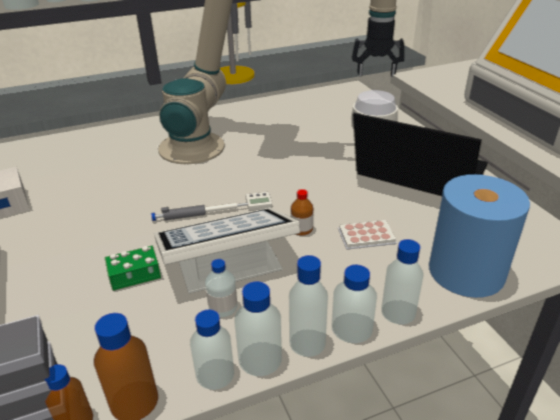

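The top view shows the panel slightly yawed, with the middle row running from about (302,228) to (362,232). The amber bottle is at (245,234), left of the panel, and the rack is on the right.

```bash
cat > h.py <<'E'
import numpy as np,cv2
def ray(K,T,uv):
    d=T[:3,:3]@np.linalg.inv(K)@np.array([*uv,1.]); return T[:3,3],d/np.linalg.norm(d)
def hit(K,T,uv,p,n):
    o,d=ray(K,T,uv); return o+d*(n@(p-o))/(n@d)
def blobs(img,roi,S=4,block=61,C=3,lo=60,hi=400):
    x0,y0,x1,y1=roi
    g=cv2.resize(cv2.cvtColor(img,cv2.COLOR_RGB2GRAY)[y0:y1,x0:x1],None,fx=S,fy=S,interpolation=cv2.INTER_CUBIC)
    m=cv2.adaptiveThreshold(g,255,cv2.ADAPTIVE_THRESH_MEAN_C,cv2.THRESH_BINARY_INV,block,C)
    out=[]
    for c in cv2.findContours(m,cv2.RETR_LIST,cv2.CHAIN_APPROX_NONE)[0]:
        if len(c)<20: continue
        a=cv2.contourArea(c)/S/S; (u,v),(w,h),_=cv2.minAreaRect(c)
        hull=cv2.contourArea(cv2.convexHull(c))/S/S
        if lo<a<hi and a>.85*hull and min(w,h)>.7*max(w,h):
            out.append(((u+.5)/S-.5+x0,(v+.5)/S-.5+y0,a,a*S*S/(w*h)))
    return out,m
def solve(K,T,row):  # row: 4 px, left to right -> wells on the sloped glass
    p0=np.array([.45,0,.085]); yaw=0
    for _ in range(10):
        n=np.array([-np.sin(.436)*np.cos(yaw),-np.sin(.436)*np.sin(yaw),np.cos(.436)])
        P=np.array([hit(K,T,u,p0,n) for u in row])
        d=P[0]-P[3]; yaw=np.arctan2(-d[0],d[1]); 
        p0=np.array([*P.mean(0)[:2],.085])
    return P,yaw
E
python3 - <<'E'
from h import *
d=np.load("top0.npz"); b,m=blobs(d["img"],(270,170,420,280))
for x in sorted(b,key=lambda x:x[1]): print(np.round(x,2))
cv2.imwrite("pics/m0.png",m)
E
```

```text
[303.   207.88 193.41   0.79]
[324.12 209.25 192.5    0.79]
[391.96 210.01 165.59   0.89]
[345.   210.75 195.09   0.79]
[366.   212.25 193.59   0.78]
[389.43 225.73 156.88   0.9 ]
[301.24 227.56 185.34   0.78]
[322.03 228.83 184.38   0.77]
[342.62 230.25 186.78   0.79]
[363.23 231.78 186.22   0.79]
[386.9  241.06 149.34   0.88]
[299.62 246.38 180.12   0.8 ]
[320.   247.75 180.25   0.8 ]
[340.25 249.39 176.88   0.78]
[360.75 250.5  179.69   0.8 ]
[384.57 256.07 147.78   0.9 ]
```

```bash
python3 - <<'E'
from h import *
d=np.load("top0.npz");K,T=d["camera_matrix"],d["T"]
row=[(301.24,227.56),(322.03,228.83),(342.62,230.25),(363.23,231.78)]
P,yaw=solve(K,T,row); print(P,yaw,np.linalg.norm(np.diff(P,axis=0),axis=1))
n=np.array([-np.sin(.436)*np.cos(yaw),-np.sin(.436)*np.sin(yaw),np.cos(.436)])
U=hit(K,T,(303,207.88),P[0],n);L=hit(K,T,(299.62,246.38),P[0],n);k=hit(K,T,(388.2,233.4),P[0],n)
print(U,L,[np.linalg.norm(U-P[0]),np.linalg.norm(L-P[0]),np.linalg.norm(k-P[3])])
from rig import readout
from scipy.spatial.transform import Rotation as R
s=readout.get_state();q=s["ee_rot"];M=R.from_quat(q[[1,2,3,0]]).as_matrix();print(M)
# target tool x = -panel x
xt=-np.array([np.cos(yaw),np.sin(yaw),0]); v=M.T@xt; print("turn",np.arctan2(v[1],v[0]))
print("to well1 in tool axes",M.T@(P[0]-s["position"]))
E
```

```text
[[ 0.56092598  0.03032337  0.08493341]
 [ 0.55938011 -0.014818    0.08507552]
 [ 0.55750555 -0.05959527  0.08505767]
 [ 0.55539756 -0.10449078  0.08493341]] -0.040984744501266955 [0.04516806 0.0448165  0.04494514]
[0.60185732 0.02874312 0.1040176 ] [0.52067526 0.0317391  0.06616919] [np.float64(0.04518936029254149), np.float64(0.04443220123563763), np.float64(0.054453056647625224)]
[[-9.06112696e-01  4.23035648e-01 -7.89339887e-04]
 [ 4.23036337e-01  9.06111901e-01 -1.21632043e-03]
 [ 2.00683365e-04 -1.43604284e-03 -9.99998949e-01]]
turn -0.3958083177672771
to well1 in tool axes [-0.49552532 -0.3096228   0.16804112]
```

```bash
echo '0 0 0 -0.1 | 0 0 0 -0.1 | 0 0 0 -0.1 | 0 0 0 -0.096 | 0 0 0 0' | python3 -m handwheel 0 20
cat > rel.py <<'E'
from h import *
from rig import readout
from scipy.spatial.transform import Rotation as R
W1=np.array([.5609,.0303,.085]);W4=np.array([.5554,-.1045,.085]);yaw=-.041
s=readout.get_state();q=s["ee_rot"];M=R.from_quat(q[[1,2,3,0]]).as_matrix()
ux=np.array([np.cos(yaw),np.sin(yaw),0])
v=M.T@-ux
print("t",s["clock"],"pos",s["position"],"F",s["contact_force"],"w",s["width"],"turn",np.arctan2(v[1],v[0]))
print("tilt",M[:,2])
for n,w in(("W1",W1),("W4",W4)):
    print(n,"tool delta (edge 11mm, tip 22):",M.T@(w-.011*ux+[0,0,.022]-s["position"]))
E
python3 rel.py
```

```text
clock: 0.57
position: [0.2432, 0.5209, 0.253]
ee_rot: [-0.0, 0.02, 1.0, -0.0]
contact_force: [0.3, -0.4, -0.3]
width: 0.0255
gripper_force: 0.0
t 0.5667 pos [0.24316132 0.52085728 0.2529771 ] F [ 0.25128328 -0.39772827 -0.25263071] w 0.025503460699462813 turn 0.0017174767600486058
tilt [-3.37343554e-04 -5.57478967e-04 -9.99999788e-01]
W1 tool delta (edge 11mm, tip 22): [-0.32580503 -0.47759824  0.14614681]
W4 tool delta (edge 11mm, tip 22): [-0.32560322 -0.61251023  0.14622381]
```

```bash
echo '-0.0233 -0.0341 0 0 | -0.0233 -0.0341 0 0 | -0.0233 -0.0341 0 0 | -0.0233 -0.0341 0 0 | -0.0233 -0.0341 0 0' | python3 -m handwheel >/dev/null
echo '-0.0233 -0.0341 0 0 | -0.0233 -0.0341 0 0 | -0.0233 -0.0341 0 0 | -0.0233 -0.0341 0 0 | -0.0233 -0.0341 0 0' | python3 -m handwheel >/dev/null
echo '-0.0233 -0.0341 0 0 | -0.0233 -0.0341 0 0 | -0.0233 -0.0341 0 0 | -0.0233 -0.0341 0 0 | 0 0 0.03 0' | python3 -m handwheel >/dev/null
echo '0 0 0.03 0 | 0 0 0.03 0 | 0 0 0 0 | 0 0 0 0 | 0 0 0 0' | python3 -m handwheel
python3 rel.py
python3 - <<'E'
from rig import readout, optics
import cv2,numpy as np
s=readout.get_state()
d=optics.get_image("wrist"); np.savez("w1.npz",pos=s["position"],rot=s["ee_rot"],**d); cv2.imwrite("pics/w1.png",d["img"][:,:,::-1])
E
```

```text
clock: 2.23
position: [0.5508, 0.0308, 0.1647]
ee_rot: [0.001, 0.021, 1.0, -0.0]
contact_force: [0.4, 0.1, 0.4]
width: 0.0002
gripper_force: 0.0
t 2.2333 pos [0.55075847 0.03081163 0.16467122] F [0.38551305 0.06806757 0.43818006] w 0.00022912018205791828 turn -0.0005726652677286571
tilt [ 2.23287494e-03 -7.31590765e-05 -9.99997504e-01]
W1 tool delta (edge 11mm, tip 22): [ 9.74801052e-04 -9.71341285e-05  5.76691891e-02]
W4 tool delta (edge 11mm, tip 22): [ 0.00086766 -0.13500925  0.05766677]
```

View pics/w1.png

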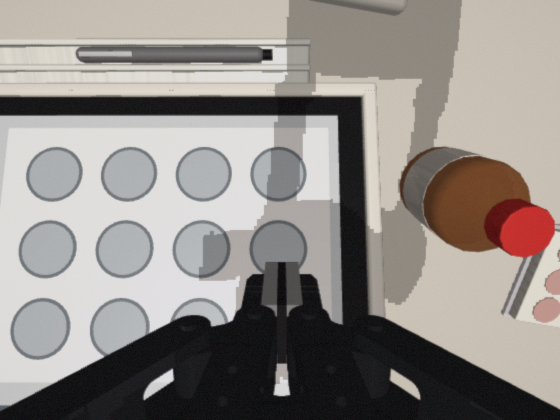

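The wrist view has the robot side at the top. Well 1 is at about (278,248) just beyond the shut fingertips at (281,265), and the middle row runs left to (48,249). Next I'll cross-check the well positions with this camera.

```bash
python3 - <<'E'
from h import *
from scipy.spatial.transform import Rotation as R
d=np.load("w1.npz");K=d["camera_matrix"];T=np.eye(4);T[:3,:3]=R.from_quat(d["rot"][[1,2,3,0]]).as_matrix();T[:3,3]=d["pos"];T=T@d["hand_eye"]
b,m=blobs(d["img"],(0,120,340,370),2,101,3,1500,4500)
r=[x for x in b if 240<x[1]<256];print(np.round(sorted(b),1))
r=sorted(r,key=lambda x:-x[0])
w=[(278,248.3)]+[x[:2] for x in r if x[0]<240]
# dedupe
u=[w[0]]
for x in w[1:]:
    if abs(x[0]-u[-1][0])>20:u.append(x)
print(u)
if len(u)==4:
    P,yaw=solve(K,T,u);print(P,yaw)
# tip points projected: centre, pad corners at z=22mm in tool
H=np.linalg.inv(d["hand_eye"])
for p in([0,0,.022],[.011,0,.022],[-.011,0,.022],[.011,.0145,.022],[.011,-.0145,.022]):
    c=K@(H@np.array([*p,1]))[:3];print(p,c[:2]/c[2])
c=cv2.resize(d["img"][200:330,190:370],None,fx=4,fy=4,interpolation=cv2.INTER_CUBIC);cv2.imwrite("pics/w1c.png",c[:,:,::-1])
E
```

```text
[[3.9800e+01 3.2820e+02 2.9202e+03 8.0000e-01]
 [4.7200e+01 2.4880e+02 2.6634e+03 8.0000e-01]
 [5.3800e+01 1.7390e+02 2.4384e+03 8.0000e-01]
 [1.2400e+02 2.4880e+02 2.6568e+03 8.0000e-01]
 [1.2850e+02 1.7380e+02 2.4371e+03 8.0000e-01]
 [2.0320e+02 1.7380e+02 2.4328e+03 8.0000e-01]]
[(278, 248.3), (124.0, 248.75), (47.25, 248.75)]
[0, 0, 0.022] [280.50026625 278.86884265]
[0.011, 0, 0.022] [280.45496175 254.47294931]
[-0.011, 0, 0.022] [280.5437981  302.31018394]
[0.011, 0.0145, 0.022] [315.82659837 254.44703732]
[0.011, -0.0145, 0.022] [245.08911611 254.49885706]
```

View pics/w1c.png

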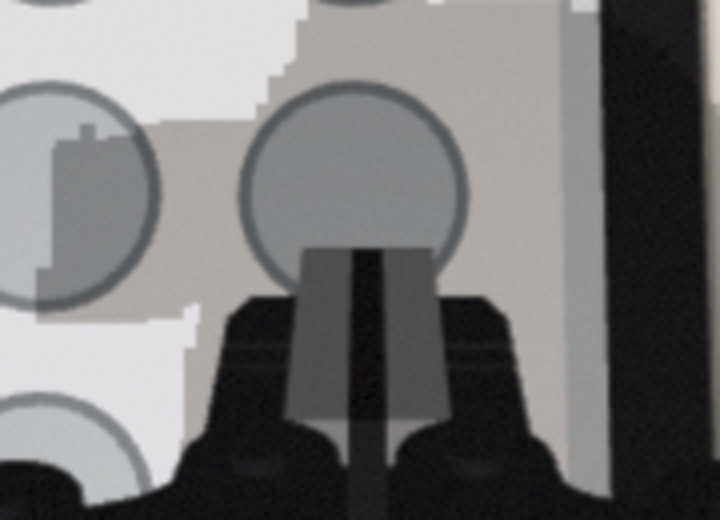

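```bash
python3 - <<'E'
from h import *
from scipy.spatial.transform import Rotation as R
d=np.load("w1.npz");K=d["camera_matrix"];T=np.eye(4);T[:3,:3]=R.from_quat(d["rot"][[1,2,3,0]]).as_matrix();T[:3,3]=d["pos"];T=T@d["hand_eye"]
print(solve(K,T,[(278.3,248.5),(201.2,248.7),(124,248.75),(47.25,248.75)]))
E
echo '0.001 0 0.02 0 | 0 0 0.02 0 | 0 0 0.008 0 | 0 0 0 0 | 0 0 0 0' | python3 -m handwheel; python3 rel.py
```

```text
(array([[ 0.56037742,  0.02897267,  0.08498795],
       [ 0.55861508, -0.01522384,  0.08501611],
       [ 0.55677187, -0.05949294,  0.08500801],
       [ 0.55491278, -0.10352381,  0.08498795]]), np.float64(-0.04122028799552042))
clock: 2.7
position: [0.5495, 0.0309, 0.1165]
ee_rot: [0.001, 0.02, 1.0, -0.0]
contact_force: [-0.5, -0.3, 0.4]
width: 0.0002
gripper_force: 0.0
t 2.7 pos [0.54954263 0.03092415 0.11647685] F [-0.4630857  -0.32669635  0.38338021] w 0.0001973951402211974 turn 0.0003577456986711147
tilt [ 1.87198614e-03 -5.88740579e-05 -9.99998246e-01]
W1 tool delta (edge 11mm, tip 22): [-0.0003556  -0.0001584   0.00947753]
W4 tool delta (edge 11mm, tip 22): [-0.00033722 -0.13507055  0.00947517]
```

```bash
echo '0 -0.001 0.002 0 | 0 0 0.002 0 | 0 0 0.001 0 | 0 0 0.001 0 | 0 0 0 0' | python3 -m handwheel; echo '0 0 0.0005 0 | 0 0 0.0005 0 | 0 0 0 0' | python3 -m handwheel; echo '0 0 0.0005 0 | 0 0 0.0005 0 | 0 0 0 0' | python3 -m handwheel
```

```text
clock: 3.12
position: [0.5487, 0.0298, 0.1094]
ee_rot: [0.0, 0.02, 1.0, 0.0]
contact_force: [0.6, 0.3, -0.4]
width: -0.0002
gripper_force: 0.0
clock: 3.37
position: [0.5487, 0.0298, 0.1082]
ee_rot: [-0.0, 0.02, 1.0, 0.0]
contact_force: [0.3, 0.5, 0.2]
width: -0.0002
gripper_force: 0.0
clock: 3.62
position: [0.5486, 0.0298, 0.1072]
ee_rot: [-0.0, 0.02, 1.0, 0.0]
contact_force: [-0.8, -0.4, -0.5]
width: -0.0001
gripper_force: 0.0
```

```bash
for i in 1; do echo '0 0 0.0005 0 | 0 0 0 0 | 0 0 0 0' | python3 -m handwheel; done; echo '0 0 0.0005 0 | 0 0 0 0 | 0 0 0 0' | python3 -m handwheel
```

```text
clock: 3.87
position: [0.5487, 0.0298, 0.1068]
ee_rot: [-0.0, 0.02, 1.0, 0.0]
contact_force: [-0.3, -0.0, 0.0]
width: 0.0002
gripper_force: 0.0
clock: 4.12
position: [0.5487, 0.0298, 0.1063]
ee_rot: [-0.0, 0.02, 1.0, 0.0]
contact_force: [-0.2, 0.9, -0.1]
width: 0.0002
gripper_force: 0.0
```

```bash
echo '0 0 0.0005 0 | 0 0 0 0 | 0 0 0 0' | python3 -m handwheel
```

```text
clock: 4.37
position: [0.5487, 0.0298, 0.1058]
ee_rot: [-0.0, 0.02, 1.0, 0.0]
contact_force: [0.2, -0.1, 0.4]
width: -0.0001
gripper_force: 0.0
```

```bash
echo '0 0 0.0005 0 | 0 0 0 0 | 0 0 0 0' | python3 -m handwheel
```

```text
clock: 4.62
position: [0.5487, 0.0298, 0.1053]
ee_rot: [-0.0, 0.02, 1.0, 0.0]
contact_force: [0.0, -0.1, -1.3]
width: 0.0001
gripper_force: 0.0
```

```bash
echo '0 0 0.0005 0 | 0 0 0 0 | 0 0 0 0' | python3 -m handwheel
```

```text
clock: 4.87
position: [0.5487, 0.0298, 0.1048]
ee_rot: [0.0, 0.02, 1.0, 0.0]
contact_force: [0.4, 0.1, -0.5]
width: -0.0002
gripper_force: 0.0
```

```bash
echo '0 0 0.0005 0 | 0 0 0 0 | 0 0 0 0' | python3 -m handwheel
```

```text
clock: 5.12
position: [0.5487, 0.0298, 0.1043]
ee_rot: [0.0, 0.02, 1.0, 0.0]
contact_force: [-0.8, -0.6, -0.2]
width: 0.0002
gripper_force: 0.0
```

```bash
echo '0 0 0.0005 0 | 0 0 0 0 | 0 0 0 0' | python3 -m handwheel
```

```text
clock: 5.37
position: [0.5487, 0.0298, 0.1038]
ee_rot: [-0.0, 0.02, 1.0, 0.0]
contact_force: [-1.0, 0.4, -0.4]
width: -0.0001
gripper_force: 0.0
```

```bash
echo '0 0 0.0005 0 | 0 0 0 0 | 0 0 0 0' | python3 -m handwheel
```

```text
clock: 5.62
position: [0.5487, 0.0298, 0.1033]
ee_rot: [-0.0, 0.02, 1.0, 0.0]
contact_force: [0.1, -0.1, 0.2]
width: -0.0
gripper_force: 0.0
```

```bash
echo '0 0 0.0005 0 | 0 0 0 0 | 0 0 0 0' | python3 -m handwheel
```

```text
clock: 5.87
position: [0.5487, 0.0298, 0.1028]
ee_rot: [-0.0, 0.02, 1.0, 0.0]
contact_force: [-1.2, 0.1, -1.3]
width: -0.0004
gripper_force: 0.0
```

```bash
echo '0 0 0.0005 0 | 0 0 0 0 | 0 0 0 0' | python3 -m handwheel
```

```text
clock: 6.12
position: [0.5487, 0.0298, 0.1023]
ee_rot: [0.0, 0.02, 1.0, 0.0]
contact_force: [0.5, -1.4, -0.3]
width: -0.0
gripper_force: 0.0
```

```bash
echo '0 0 0.0005 0 | 0 0 0 0 | 0 0 0 0' | python3 -m handwheel
```

```text
clock: 6.37
position: [0.5488, 0.0298, 0.1019]
ee_rot: [0.0, 0.02, 1.0, 0.0]
contact_force: [-0.3, -0.6, 1.2]
width: 0.0002
gripper_force: 0.5
```

```bash
python3 - <<'E'
from rig import readout, optics
from h import *
F=[]
o=[]
for n,c,S in(("scene",(140,190,320,260),4),("wrist",(190,190,370,280),4)):
    d=optics.get_image(n); s=readout.get_state();F.append(s["contact_force"]); np.savez(n+"2.npz",pos=s["position"],rot=s["ee_rot"],**d)
    x0,y0,x1,y1=c;o.append(cv2.resize(d["img"][y0:y1,x0:x1],None,fx=4,fy=4,interpolation=cv2.INTER_CUBIC)[:,:,::-1])
cv2.imwrite("pics/c2.png",np.vstack(o)[:600]);print(F,np.vstack(o).shape)
d=np.load("scene2.npz");K,T=d["camera_matrix"],d["T"]
for p in([.5606,.0297,.085],[.5587,-.015,.085],[.5503,.0297,.0802]):
    c=K@(np.linalg.inv(T)@np.array([*p,1]))[:3];c=c[:2]/c[2];print(c,(c-[140,190])*4)
E
```

```text
[array([-0.10890246,  0.09849431,  1.34113401]), array([-0.38896462,  0.47899185,  1.57109301])] (640, 720, 3)
[257.9578231  216.22589344] [471.8312924  104.90357375]
[239.77583985 220.25974932] [399.10335941 121.03899728]
[256.55414796 215.53282765] [466.21659182 102.13131058]
```

View pics/c2.png

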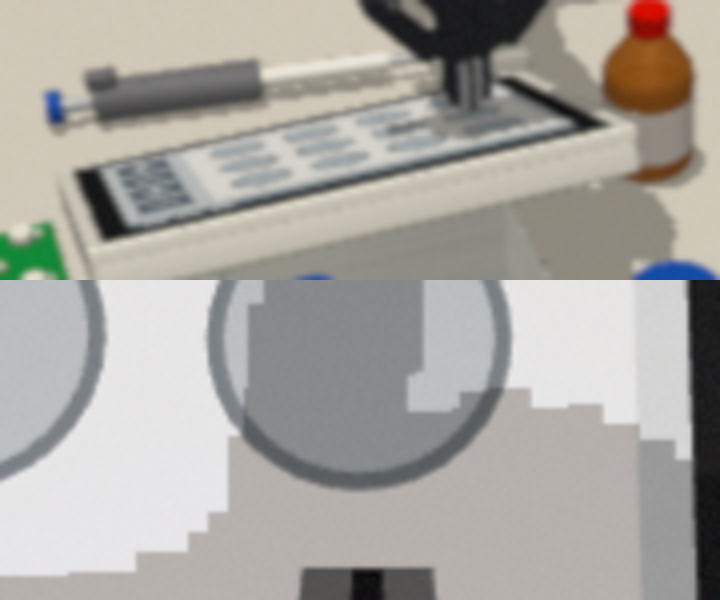

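The fingertip is on the glass: about 1.4 N upward, and the pad reads force. The well visible at (280,204) in the wrist view belongs to the lower row and is clear of the pads. Well 1 is hidden under the tip. The pad's front edge at v=262 puts the contact about 3 mm down-slope of centre, so I'll ease it up-slope.

```bash
echo '-0.001 0 -0.0004 0 | -0.001 0 -0.0004 0 | -0.001 0 -0.0005 0 | -0.001 0 -0.0004 0 | 0 0 0 0' | python3 -m handwheel
python3 - <<'E'
from rig import readout, optics
import numpy as np
F=[]
for i in range(4):
    optics.get_image("wrist");s=readout.get_state();F.append(s["contact_force"])
print(np.mean(F,0),s["position"],s["gripper_force"],s["clock"])
E
```

```text
clock: 6.88
position: [0.5527, 0.0296, 0.1035]
ee_rot: [-0.0, 0.02, 1.0, 0.0]
contact_force: [-0.4, 0.3, 0.9]
width: -0.0001
gripper_force: 0.7
[-1.05780861  0.36898123  1.0633651 ] [0.55266713 0.02964718 0.1035063 ] 0.6907258182764053 7.0833
```

```bash
echo '0 0 0.0003 0 | 0 0 0.0003 0 | 0 0 0 0 | 0 0 0 0' | python3 -m handwheel; echo '0 -0.001 0 0 | 0 -0.002 0 0 | 0 -0.002 0 0 | 0 -0.002 0 0 | 0 -0.002 0 0' | python3 -m handwheel
```

```text
clock: 7.42
position: [0.5528, 0.0296, 0.1031]
ee_rot: [0.0, 0.02, 1.0, 0.0]
contact_force: [-1.5, -0.0, 1.3]
width: -0.0002
gripper_force: 1.2
clock: 7.83
position: [0.5524, 0.0206, 0.1029]
ee_rot: [0.0, 0.02, 1.0, 0.0]
contact_force: [-0.9, 1.4, 2.3]
width: -0.0001
gripper_force: 1.3
```

```bash
echo '0 -0.003 0 0 | 0 -0.003 0 0 | 0 -0.003 0 0 | 0 -0.003 0 0 | 0 -0.003 0 0' | python3 -m handwheel; python3 rel.py
```

```text
clock: 8.25
position: [0.5517, 0.0051, 0.1028]
ee_rot: [0.0, 0.02, 1.0, -0.0]
contact_force: [-1.2, 0.8, 1.3]
width: -0.0001
gripper_force: 0.8
t 8.25 pos [0.55171207 0.00512258 0.10281377] F [-1.20165773  0.76571702  1.27408633] w -0.00014951132900700858 turn 0.000174886938682825
tilt [ 1.63021673e-05 -2.08344101e-04 -9.99999978e-01]
W1 tool delta (edge 11mm, tip 22): [ 0.00284721  0.02553249 -0.0041916 ]
W4 tool delta (edge 11mm, tip 22): [ 0.00284093 -0.10937967 -0.0041636 ]
```

```bash
echo '0 -0.003 0.0001 0 | 0 -0.003 0.0001 0 | 0 -0.003 0.0001 0 | 0 -0.003 0.0001 0 | 0 -0.003 0 0' | python3 -m handwheel
```

```text
clock: 8.67
position: [0.5509, -0.0094, 0.1025]
ee_rot: [-0.0, 0.02, 1.0, 0.0]
contact_force: [-1.5, 1.7, 3.3]
width: 0.0001
gripper_force: 1.6
```

```bash
echo '0 -0.003 0 0 | 0 -0.003 0 0 | 0 -0.003 0 0 | 0 -0.003 0 0 | 0 -0.003 0 0' | python3 -m handwheel
```

```text
clock: 9.08
position: [0.5504, -0.0246, 0.1025]
ee_rot: [0.0, 0.02, 1.0, 0.0]
contact_force: [-1.0, 2.5, 2.3]
width: -0.0003
gripper_force: 1.7
```

```bash
echo '0 -0.003 0 0 | 0 -0.003 0 0 | 0 -0.003 0 0 | 0 -0.003 0 0 | 0 -0.003 0 0' | python3 -m handwheel
```

```text
clock: 9.5
position: [0.5499, -0.0398, 0.1024]
ee_rot: [0.0, 0.02, 1.0, -0.0]
contact_force: [-2.0, 1.3, 2.3]
width: -0.0
gripper_force: 1.2
```

```bash
echo '0 -0.003 0 0 | 0 -0.003 0 0 | 0 -0.003 0 0 | 0 -0.003 0 0 | 0 -0.003 0 0' | python3 -m handwheel
```

```text
clock: 9.92
position: [0.5491, -0.0545, 0.1025]
ee_rot: [-0.0, 0.02, 1.0, 0.0]
contact_force: [-0.9, 2.3, 3.0]
width: 0.0
gripper_force: 1.7
```

```bash
echo '0 -0.003 0 0 | 0 -0.003 0 0 | 0 -0.003 0 0 | 0 -0.003 0 0 | 0 -0.003 0 0' | python3 -m handwheel; python3 rel.py
```

```text
clock: 10.33
position: [0.5486, -0.0696, 0.1025]
ee_rot: [0.0, 0.02, 1.0, 0.0]
contact_force: [-1.5, 3.5, 3.0]
width: 0.0
gripper_force: 1.7
t 10.3333 pos [ 0.54863474 -0.06959124  0.10250994] F [-1.47804417  3.46787821  3.04383238] w 1.8865115748767798e-06 turn 0.00023822227845680106
tilt [ 5.43613667e-05  7.69897565e-05 -9.99999996e-01]
W1 tool delta (edge 11mm, tip 22): [ 0.00281532  0.10031105 -0.00448227]
W4 tool delta (edge 11mm, tip 22): [ 0.00281758 -0.0346011  -0.00449295]
```

```bash
echo '0 -0.003 0 0 | 0 -0.003 0 0 | 0 -0.003 0 0 | 0 -0.003 0 0 | 0 -0.003 0 0' | python3 -m handwheel
```

```text
clock: 10.75
position: [0.5481, -0.0848, 0.1025]
ee_rot: [0.0, 0.02, 1.0, -0.0]
contact_force: [-1.3, 2.3, 1.7]
width: -0.0002
gripper_force: 1.3
```

```bash
echo '0 -0.003 0 0 | 0 -0.003 0 0 | 0 -0.003 0 0 | 0 -0.003 0 0 | 0 -0.003 0 0' | python3 -m handwheel
```

```text
clock: 11.17
position: [0.5473, -0.0995, 0.1025]
ee_rot: [-0.0, 0.02, 1.0, 0.0]
contact_force: [-2.2, 3.4, 1.3]
width: -0.0001
gripper_force: 1.7
```

```bash
echo '0 -0.002 0 0 | 0 -0.0015 0 0 | 0 -0.001 0 0 | 0 0 0 0 | 0 0 0 0' | python3 -m handwheel
python3 - <<'E'
from rig import readout, optics
from h import *
s=readout.get_state()
d=optics.get_image("top");b,m=blobs(d["img"],(270,170,420,280))
for x in sorted(b,key=lambda x:x[1]): print(np.round(x,2))
w=optics.get_image("wrist");s=readout.get_state();print(s["position"],s["contact_force"],s["gripper_force"])
cv2.imwrite("pics/end.png",np.hstack([cv2.resize(d["img"][150:340,220:420],(400,380)),cv2.resize(w["img"],(400,380))])[:,:,::-1])
E
```

```text
clock: 11.58
position: [0.5472, -0.104, 0.1025]
ee_rot: [0.0, 0.02, 1.0, -0.0]
contact_force: [-1.2, 1.1, 3.2]
width: 0.0001
gripper_force: 1.7
[303.   207.75 194.62   0.79]
[345.   210.5  194.12   0.78]
[301.12 227.25 183.94   0.78]
[ 0.54722885 -0.10398149  0.10252131] [-1.56010998  1.41693244  3.46481731] 1.7051253095269203
```

View pics/end.png

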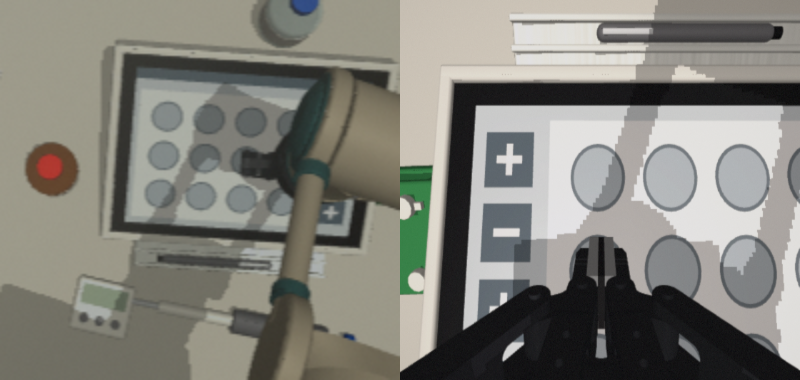

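The panel hasn't moved: wells 1 and 3 are where they were in the top view to within 0.3 px. In the wrist view the tip (u≈601) is over well 4 (≈598,268), clear of the keys and the lower row. Now I'll do the long press.

```bash
echo '0 0 0 0 | 0 0 0 0 | 0 0 0 0 | 0 0 0 0 | 0 0 0 0' | python3 -m handwheel >/dev/null; echo '0 0 0 0 | 0 0 0 0 | 0 0 0 0 | 0 0 0 0 | 0 0 0 0' | python3 -m handwheel>/dev/null; echo '0 0 0 0 | 0 0 0 0 | 0 0 0 0 | 0 0 0 0 | 0 0 0 0' | python3 -m handwheel>/dev/null;echo '0 0 0 0 | 0 0 0 0 | 0 0 0 0 | 0 0 0 0 | 0 0 0 0' | python3 -m handwheel>/dev/null;echo '0 0 0 0 | 0 0 0 0 | 0 0 0 0 | 0 0 0 0 | 0 0 0 0' | python3 -m handwheel>/dev/null;echo '0 0 0 0 | 0 0 0 0 | 0 0 0 0 | 0 0 0 0 | 0 0 0 0' | python3 -m handwheel
python3 -c "from rig import ticket;print(ticket.sign_off())"
```

```text
clock: 14.18
position: [0.5472, -0.1038, 0.1025]
ee_rot: [0.0, 0.02, 1.0, -0.0]
contact_force: [-1.8, -1.3, 3.8]
width: 0.0001
gripper_force: 1.7
the job is handed in; nothing more can be done
None
```

I swiped the middle row from well 1 to well 4 at about 1.5–4 N and handed the job in at 14.2 s with the fingertip still holding lightly on well 4; the camera check after the swipe showed the panel unmoved, but no verdict was returned.

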